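# Hold a notched base plate in the code reader, label up

### The job

One of the three metal plates standing in the slotted rack has a small notch in one corner, which marks its label end. Take that plate out and slide it down the sloping bed of the code reader, notched end first and label face up, so that the notch clears the key in the bed's corner and the plate goes fully home against the end stop, pressing the spring plunger in; do not ram it. The spring pushes the plate back out if it is let go, so finish still gripping it and holding it home for the reading, and leave the two square-cornered plates standing in the rack.

Things in the scene. Friction and masses are not known exactly. Their poses are not given: they have to be found in the camera images.
- plate_mid (a point): Centre of the loose notched aluminium plate, 40 mm wide, 110 long, 5 thick, 59 g. It starts upright in the rack, notched end down, 20 mm deep in its slot. Plate axes: z along its length, from notched to plain end; y along its width; x through its thickness. The label face (matt label near the notched end, ceramic tile with copper near the plain end) looks to -x, the bare back to +x.
- plate_notch (a point): Middle of the notch of that plate, a square cut-out 11 mm along the width and 12 mm along the length in the corner at the notched end, on the -y side. Same axes as plate_mid.
- plate_grip (a point): Where to grip the notched plate: 14 mm below its plain end, mid width, 41 mm from plate_mid along +z; grip across the 40 mm width. Same axes as plate_mid. Gripped by fingers that lean 25 degrees off the vertical, hand towards the label side (-x), it lies in the bed when they lean 30 degrees the other way, hand back from the reader. Only its last 55 mm go into the reader.
- plate_notched_end (a point): Middle of the notched end face of the plate (mid width, mid thickness), 55 mm from plate_mid along -z of the plate. Same axes as plate_mid.
- blank_a_mid (a point): Centre of a bare aluminium plate of the same size with four square corners and no label, standing in another slot of the rack; z along its length (up). To be left alone.
- blank_b_mid (a point): Centre of the second bare plate with four square corners, in the remaining slot; as blank_a_mid. To be left alone.
- rack: Fixed rack: dark foot 150 x 62 x 8 mm, aluminium bar on it 134 mm along x, y -8 to +16 mm, top at 42 mm. Origin on the bench under the middle slot, z up. Slots across the bar, 6.4 mm wide, at x = -50, 0, +50 mm, floor 22 mm up: plates stand 22 to 132 mm above the bench, parallel, faces along x, any plate in any slot. They overhang the bar, so the notch shows beside it (-y side).
- reader: Fixed code reader: dark foot 132 x 80 x 10 mm (x -50 to +82 mm), sloping bed, and a white reading head 50 mm wide on a column (x +15 to +80 mm, 120 to 175 mm above the bench) looking down at the bed. Origin on the bench, z up, +x the level direction in which a plate is pushed in. Nothing else stands above the bed.
- reader_bed: Reader's bed, an open channel sloping down 35 degrees. Origin on its floor at the foot of the end stop, mid width, 34 mm above the bench; x down the slope (push direction), z out of the bed, y across. Floor x -52 to 0; walls 9 mm high, 42 mm apart, from x = -36 mm, flared from -52. A plate is home with its notched end face at x = 0, z = 2.5 mm, plain end to -x, label to +z, its y along bed -y.
- reader_key (a point): Top of the corner key in the bed: steel block, x -10 to 0, y +12 to +21, z 0 to 10 mm in the bed's axes, beside the 14 mm high end stop. The plate's notch goes round it; any other corner stops against it 10 mm short of home, without reaching the plunger.
- reader_plunger (a joint): Spring plunger in the end stop: 0 = out (nose 8 mm across, standing 8 mm out of the stop at bed y = -4 mm, z = 4 mm); 0.008 m = pushed flush by a plate that is home. It slides along bed x and springs back: 2.4 N at first, 4.8 N when flush.

How it is judged:
At the end, for the whole second after the job is handed in: The notched plate is gripped, still and label up, in line with the bed (9 degrees), its notched end within 4 mm of the end stop and mid-bed and at most 6 mm off the floor, the plunger over 6 of 8 mm in; both square-cornered plates stand in the rack within 20 mm of their start (value of joint reader_plunger above 0.006 m and contact force between the fingers and plate above 1 N and x of plate_notched_end in the frame of reader_bed above -0.004 m and y of plate_notched_end in the frame of reader_bed between -0.004 and 0.004 m and z of plate_notched_end in the frame of reader_bed below 0.009 m and angle between plate_mid's own x axis and vertical above 2.3 rad and angle between the z axis of plate_mid and the x axis of reader_bed, either way round below 0.15 rad and linear speed of plate below 0.02 m/s and angle between each of blank_a_mid, blank_b_mid's own z axis and vertical below 0.2 rad and distance of each of blank_a_mid, blank_b_mid from where it was at the start of the episode below 0.02 m); the arm keeps its last pose, push and grip.
It fails at once if the plate is rammed into the reader (over 40 N) (contact force between plate and reader above 40 N).
It fails at once if a square-cornered plate is taken out or knocked over (distance of any of blank_a_mid, blank_b_mid from where it was at the start of the episode above 0.04 m).
It also fails if it takes over 45 s, if anything falls off the work surface, if the arm or the gripper's body presses on something with over 40 N, if the wrist force passes 120 N, or if a joint passes its speed limit or range.

### The arm

A 6-joint arm with a two-finger parallel gripper is mounted at the origin on a cart in front of the work surface, level with it; the furniture and walls round the work are solid. World frame = base frame: x ahead of the robot, y to its left, z up, the work surface at z = 0. Lengths are in m, angles in rad, forces in N, time in s.
With the tool pointing down it reaches from about 0.375 to 0.9 m from the base axis. Payload 3.1 kg.
Tool frame: the origin (TCP) lies between the finger pads; the fingertips stand 17 mm ahead of it and the grasp point (between the pads) lies 2 mm behind it; z points along the fingers, y is the line along which they close (so a half turn about z gives the same grasp; the last joint's range is limited). The gripper opens to 85 mm and grips with 20 to 120 N. Pads are 22 mm wide; open, the fingers measure 114 mm over their backs; the gripper's body (76 mm by 85 mm) begins 54 mm behind the grasp point. The pads swing forward as they close: fully open they stand 13 mm farther back than shut.
Start: joints at [1.062, 0.527, 1.433, -0, 1.181, -0.178], TCP at [0.203, 0.591, 0.248] pointing down, gripper open.
Joint ranges: [-3.08, 3.08], [-0.75, 2.2], [0.22, 2.44], [-1.43, 4.57], [0, 2.65], [-2.85, 2.85]. Speed limits (rad/s): [2.79, 2.79, 3.14, 3.14, 3.14, 3.14].

### API

Orientations are given as a unit quaternion [x, y, z, w].
In Python, from station import sense, vision, order gives the robot as it stands.
- The arm moves only by the shell command python3 -m crank 'ROWS' [OPENING] [FORCE]. ROWS is JSON, a list of rows, each an object with "dp": the shift along the world's x, y, z in units of 30 mm (1.0 is 30 mm), a list of three; "angular": the turn, a rotation vector about the world's x, y, z in degrees, a list of three. In form: [{"dp": [dx, dy, dz], "angular": [ax, ay, az]}, ...]. A call has 1 to 20 rows; each row shifts and turns the commanded pose from where the row before left it; what a row does not reach is not made up. A row lasts 1/10 s, in which the tool goes at most 50 mm and 8.59 degrees, less where a joint would pass 70% of its speed; a pose out of reach is approached as far as the arm can. A call is refused whole if a number of a shift passes 1 or a number of a turn 8.59, either way. A call with a gripper value outside its range is refused whole. OPENING is the closure, from 0 (fully open) to 1 (shut), set as the call begins (- or left out, the last holds). The fingers move at their own pace and stop on an object; FORCE is the grip in N (left out, the last holds). Time passes only in rows, so rows that do not move let the fingers close. It gives the time, the measured TCP pose, the force, the opening and the grip force at its end, in the units of the state.
- sense(): the state, without advancing time (a new reading comes with each control period).
- vision.snapshot(name): name is "side" or "top"; returns a dict with "image" (384x512x3 uint8, blue, green, red), "range_z" (384x512 float32, m along the optical axis (not along the pixel's ray), 0 where there is no reading), "mtx" (3x3 intrinsics, pixels), "dist" ([k1, k2, p1, p2, k3] as OpenCV has them; the pictures are not rectified), "pose" (4x4, takes a point from camera to world coordinates). Camera axes: x right, y down, z forward; pixel columns grow to the right and rows downward; lengths in m; the calibration is good to about 2 mm. A picture is of the moment at which its call begins.
- order.sign_off(): hands the job in; it is judged then, once.
The state is a dict: "t": time; "q": joint angles; "qd": joint speeds; "tau": joint torques, N m; "tcp_pos": TCP position; "tool_rot": TCP orientation; "force": force on the tool from outside, world axes, zero at the start; "ft_torque": the same for the moment, N m; "finger_gap": opening from 0.0 (shut) to 1.0 (fully open); "gripper_force": force on a finger pad.
Only numpy, scipy, OpenCV 4.12 (cv2) and the standard library are available. Lean on these libraries where they do the work, as an engineer would, in place of code of your own. Each camera call takes 0.05 s, during which the arm holds its last target. There are 200 camera calls.

## Working session

There is one attempt and no reset: what is moved stays moved. The work goes in short steps, Python scripts to look and compute and a shell command to move; the robot and the scene stay as the last step left them, time stands still between calls to the robot, and variables do not carry over. Pictures are saved under pics/ and viewed, at most 10 in all, crops included, and the job is handed in when it is done.

```bash
ls; mkdir -p pics; python3 - <<'E'
from station import sense, vision
import cv2, numpy as np
s=sense(); print(s)
for n in("side","top"):
    d=vision.snapshot(n); cv2.imwrite(f"pics/{n}0.png",d["image"]); np.savez(f"{n}0.npz",**d)
    print(n,d["mtx"],d["dist"],d["pose"])
E
```

```text
pics
{'t': 0.0, 'q': array([ 1.06152610e+00,  5.28463573e-01,  1.43390733e+00, -5.23741627e-06,
        1.18141087e+00, -1.78513350e-01]), 'qd': array([ 1.24074707e-03, -3.81756676e-04, -1.34323202e-03,  1.68572607e-03,
        1.95168480e-03, -9.44959133e-05]), 'tau': array([-1.22431207e-03, -4.42360926e+01, -1.78021824e+01, -2.90339385e-04,
        8.51874298e-03, -1.22441133e-05]), 'tcp_pos': array([0.20261604, 0.59052117, 0.24733358]), 'tool_rot': array([ 1.64624538e-01,  9.86355698e-01, -1.03128888e-03, -3.66754740e-04]), 'force': array([ 0.08043525, -0.25330309, -0.34613598]), 'ft_torque': array([-0.01550406,  0.02387156,  0.01118845]), 'gripper_force': 0.0, 'finger_gap': 0.9997009196366817}
side [[408.93128867   0.         256.66372646]
 [  0.         408.93128867 197.90902618]
 [  0.           0.           1.        ]] [-0.15126846  0.          0.          0.          0.        ] [[ 0.96156098 -0.12007671  0.24694547  0.24732646]
 [-0.27420686 -0.46747701  0.84040219 -0.84747211]
 [ 0.0145286  -0.8758121  -0.48243351  0.51832816]
 [ 0.          0.          0.          1.        ]]
top [[354.06485016   0.         258.50021541]
 [  0.         354.06485016 194.39319857]
 [  0.           0.           1.        ]] [-0.10103349  0.          0.          0.          0.        ] [[-0.01587357 -0.99469716  0.10161487  0.39908943]
 [-0.99977624  0.01436871 -0.01552428 -0.10713751]
 [ 0.01398188 -0.10183856 -0.99470268  0.9517841 ]
 [ 0.          0.          0.          1.        ]]
```

View pics/side0.png

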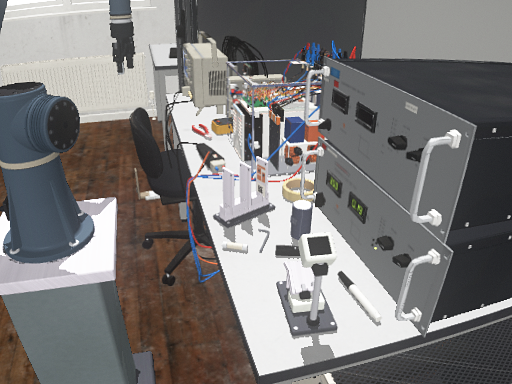

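View pics/top0.png

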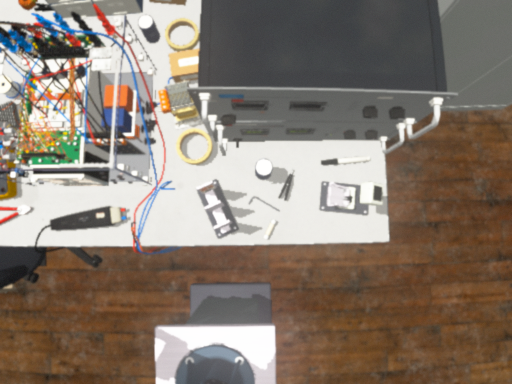

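Side: rack near (245,195), with the rightmost plate (262,180) showing copper; reader near (308,290). Top: rack near (217,208), reader near (350,197). I'll look at these enlarged.

```bash
python3 - <<'E'
import cv2,numpy as np
a=cv2.imread("pics/side0.png");b=cv2.imread("pics/top0.png")
c=[cv2.resize(x,(400,300) ,interpolation=cv2.INTER_CUBIC) for x in (a[145:235,195:315],a[225:345,240:400],b[165:255,180:300],b[165:225,310:390])]
cv2.imwrite("pics/c0.png",np.vstack([np.hstack(c[:2]),np.hstack(c[2:])]))
E
```

```text
(no output)
```

View pics/c0.png

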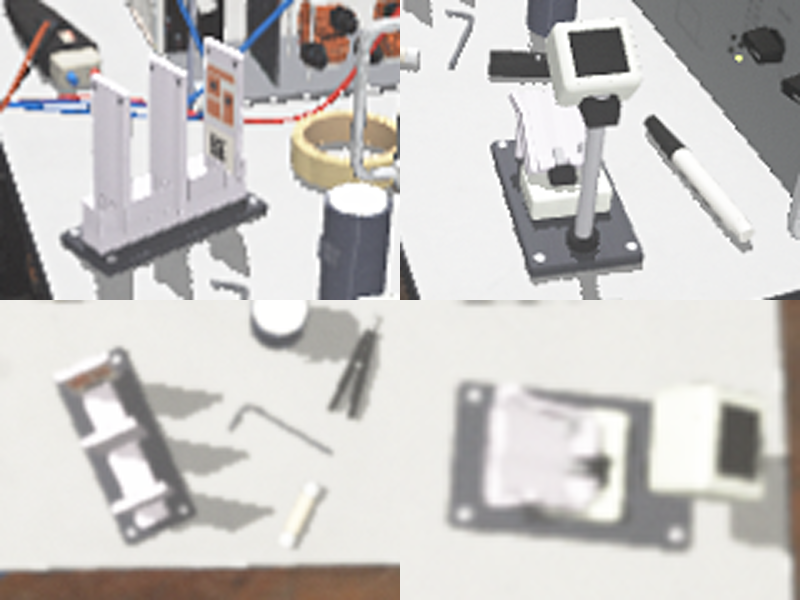

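The crop shows the labelled plate (copper tile, label) in the far slot. Its label face looks back at the other two plates, so plate x = rack +x, away from the robot. In the top view the reader's head is on the right, so the push direction is about world -y. I'll measure both feet next.

```bash
cat > h.py <<'E'
import cv2,numpy as np
def ray(d,px):
    p=cv2.undistortPoints(np.array(px,float).reshape(-1,1,2),d["mtx"],d["dist"]).reshape(-1,2)
    r=np.c_[p,np.ones(len(p))]@d["pose"][:3,:3].T
    return d["pose"][:3,3],r
def onz(d,px,z):
    o,r=ray(d,px); return o+r*((z-o[2])/r[:,2])[:,None]
def proj(d,P):
    T=np.linalg.inv(d["pose"]); return cv2.projectPoints(np.array(P,float).reshape(-1,3),cv2.Rodrigues(T[:3,:3])[0],T[:3,3],d["mtx"],d["dist"])[0].reshape(-1,2)
E
python3 - <<'E'
from h import *
t=np.load("top0.npz");s=np.load("side0.npz")
for nm,d,box,z in (("rackT",t,(180,165,245,255),.008),("readT",t,(310,165,395,225),.010),("rackS",s,(195,145,290,235),.008),("readS",s,(265,225,345,345),.010)):
    x0,y0,x1,y1=box
    g=d["image"][y0:y1,x0:x1].max(2); m=((g<110)).astype(np.uint8)
    n,l,st,c=cv2.connectedComponentsWithStats(m)
    for k in [i for i in range(1,n) if st[i,4]>60]:
        ys,xs=np.where(l==k); P=onz(d,np.c_[xs+x0,ys+y0],z)[:,:2].astype(np.float32)
        (c_,sz,a)=cv2.minAreaRect(P*1000); print(nm,st[k],np.round(c_,1),np.round(sz,1),round(a,1)); print(np.round(cv2.boxPoints((c_,sz,a))).tolist())
# copper/label pixels on the side view
hsv=cv2.cvtColor(s["image"],cv2.COLOR_BGR2HSV)[145:235,240:290]
m=(hsv[...,0]<20)&(hsv[...,1]>90); ys,xs=np.where(m); print("cu",xs.mean()+240,ys.mean()+145,len(xs))
print("depth top rack plate tops")
Z=t["range_z"];uv=np.mgrid[165:255,180:300].reshape(2,-1)[::-1].T
z=Z[uv[:,1],uv[:,0]];o,r=ray(t,uv);R=t["pose"][:3,:3];fw=R[:,2]
P=o+r*z[:,None]
k=(P[:,2]>.11)&(P[:,2]<.16)&(z>0);print(np.round(P[k]*1000).astype(int).tolist())
E
```

```text
rackT [ 35  22  21  46 178] [458.5 -33.6] [123.8  24.8] 16.8
[[396.0, -40.0], [403.0, -63.0], [521.0, -28.0], [514.0, -4.0]]
readT [64 22  7 13 81] [ 494.5 -444.2] [16.8 33.1] 87.0
[[478.0, -452.0], [511.0, -453.0], [511.0, -437.0], [478.0, -435.0]]
rackS [  1   0  28  23 244] [442.3 357. ] [ 64.5 187.5] 3.9
[[404.0, 448.0], [417.0, 261.0], [481.0, 266.0], [468.0, 453.0]]
rackS [49  0  8 16 95] [564.  345.4] [127.7  22.2] 78.4
[[540.0, 285.0], [562.0, 281.0], [588.0, 406.0], [566.0, 410.0]]
rackS [59  0  8 13 70] [599. 349.] [104.4  23.2] 73.5
[[573.0, 302.0], [595.0, 296.0], [625.0, 396.0], [603.0, 402.0]]
rackS [74  0 10 11 65] [653.1 344. ] [89.5 30.6] 72.5
[[625.0, 306.0], [654.0, 297.0], [681.0, 382.0], [652.0, 391.0]]
rackS [ 75   5   9  20 102] [631.  272.2] [150.2  25.1] 71.4
[[595.0, 205.0], [619.0, 197.0], [667.0, 339.0], [643.0, 347.0]]
rackS [  0  44  16  46 387] [350.4  19.3] [223.3  32.8] 87.6
[[329.0, -92.0], [362.0, -93.0], [372.0, 130.0], [339.0, 132.0]]
rackS [ 19  60  61  23 349] [460.1 -19.6] [149.5  62.9] 22.5
[[379.0, -19.0], [403.0, -77.0], [541.0, -20.0], [517
[... 3005 characters left out ...]
6], [422, -51, 133], [420, -37, 134], [420, -39, 131], [420, -42, 132], [420, -44, 136], [420, -46, 130], [420, -48, 131], [420, -50, 115], [418, -32, 134], [418, -35, 132], [418, -37, 133], [418, -39, 132], [418, -41, 131], [418, -44, 131], [415, -28, 133], [415, -30, 133], [415, -32, 132], [415, -35, 134], [415, -37, 133], [415, -39, 125], [413, -23, 132], [413, -25, 133], [413, -28, 133], [413, -30, 131], [413, -32, 131], [413, -34, 121], [411, -16, 134], [411, -18, 132], [411, -21, 133], [411, -23, 131], [411, -26, 135], [411, -28, 135], [411, -28, 115], [409, -14, 131], [409, -16, 129], [409, -19, 134], [409, -21, 135], [409, -23, 131], [409, -24, 115], [406, -16, 133], [406, -18, 128]]
```

```bash
python3 - <<'E'
from h import *
t=np.load("top0.npz");s=np.load("side0.npz")
def cloud(d,box):
    x0,y0,x1,y1=box
    uv=np.mgrid[y0:y1,x0:x1].reshape(2,-1)[::-1].T
    z=d["range_z"][uv[:,1],uv[:,0]];o,r=ray(d,uv);P=(o+r*z[:,None])*1000
    return P[z>0],d["image"][uv[:,1],uv[:,0]][z>0]
P,_=cloud(t,(180,165,300,255)); P=P[(P[:,2]>128)&(P[:,2]<140)]
_,lab,cen=cv2.kmeans(P.astype(np.float32),3,None,(3,50,.1),5,cv2.KMEANS_PP_CENTERS)
for k in range(3):
    Q=P[lab[:,0]==k,:2]; w,v=np.linalg.eigh(np.cov(Q.T)); r=cv2.minAreaRect(Q.astype(np.float32)); print("plate",Q.mean(0).round(1),np.degrees(np.arctan2(*v[::-1,1])).round(1),np.round(r[0],1),np.round(r[1],1))
for nm,d,box in (("T",t,(305,160,395,225)),("S",s,(265,225,345,345))):
    P,_=cloud(d,box); 
    k=(P[:,2]>5)&(P[:,2]<15)&(P[:,1]<-250)&(P[:,0]<560); r=cv2.minAreaRect(P[k,:2].astype(np.float32)); print(nm,"foot",np.round(r[0],1),np.round(r[1],1),round(r[2],1),np.round(cv2.boxPoints(r)).tolist())
    k=(P[:,2]>150)&(P[:,2]<180)&(P[:,1]<-350)
    if k.sum()>10: r=cv2.minAreaRect(P[k,:2].astype(np.float32)); print(nm,"head",np.round(r[0],1),np.round(r[1],1),round(r[2],1))
P,_=cloud(t,(305,160,395,225)); k=(P[:,2]>20)&(P[:,2]<95)
Q=P[k]; r=cv2.minAreaRect(Q[:,:2].astype(np.float32)); print("bed",np.round(cv2.boxPoints(r)).tolist(),r[2])
np.save("bed.npy",Q)
for q in Q[::3]: print(*q.round().astype(int),end='; ')
E
```

```text
plate [460.6 -11.4] 112.1 [460.6 -11.2] [ 4.8 39.5]
plate [506.9   7.2] 113.8 [507.2   7.2] [ 5.2 39.7]
plate [415.3 -32.4] 112.8 [415.2 -32.3] [ 4.8 39.4]
T foot [ 490.6 -361.6] [136.5 212.4] 0.6 [[421.0, -256.0], [423.0, -469.0], [560.0, -467.0], [558.0, -255.0]]
T head [ 480.2 -380. ] [50.3 50.8] 82.7
S foot [ 484.5 -355.5] [131.9  79. ] 83.9 [[438.0, -417.0], [517.0, -425.0], [531.0, -294.0], [452.0, -286.0]]
S head [ 481.7 -386.3] [44.2 51.1] 83.6
bed [[449.0, -386.0], [508.0, -394.0], [520.0, -302.0], [461.0, -295.0]] 83.00691986083984
519 -304 61; 518 -310 72; 516 -306 66; 516 -313 67; 514 -306 64; 513 -313 67; 512 -302 60; 511 -308 65; 511 -316 64; 511 -325 60; 509 -301 61; 509 -309 63; 509 -317 60; 509 -324 63; 509 -334 54; 506 -301 63; 507 -310 59; 507 -318 55; 507 -327 51; 507 -335 51; 508 -344 46; 509 -354 39; 510 -365 29; 510 -374 26; 503 -306 64; 505 -316 54; 505 -325 50; 505 -334 45; 506 -342 43; 506 -351 41; 507 -362 27; 507 -370 29; 501 -300 64; 501 -309 60; 502 -318 56; 502 -327 49; 503 -339 43; 503 -347 44; 503 -355 43; 504 -367 29; 504 -376 27; 499 -309 59; 499 -3
[... 1269 characters left out ...]
72 -330 44; 472 -340 36; 471 -345 46; 471 -354 41; 472 -363 38; 468 -297 64; 468 -305 62; 468 -314 54; 469 -323 49; 469 -333 40; 469 -342 36; 469 -349 42; 469 -358 38; 470 -369 27; 466 -298 57; 466 -308 59; 465 -315 63; 466 -327 45; 466 -335 42; 467 -344 39; 466 -350 46; 467 -362 31; 467 -371 27; 463 -302 64; 462 -308 68; 463 -317 62; 463 -326 58; 463 -336 50; 464 -346 42; 463 -353 46; 464 -366 28; 460 -297 62; 460 -303 70; 460 -312 64; 460 -322 55; 461 -330 51; 461 -340 45; 461 -350 38; 462 -360 29; 462 -368 28; 458 -329 47; 459 -338 43; 458 -346 43; 459 -357 31; 459 -365 28; 457 -335 22; 457 -341 27; 457 -349 27; 456 -357 30; 456 -365 28; 455 -346 20; 454 -352 27; 454 -360 28; 454 -368 27;
```

```bash
python3 - <<'E'
from h import *
t=np.load("top0.npz");s=np.load("side0.npz")
uv=np.mgrid[160:225,305:395].reshape(2,-1)[::-1].T
z=t["range_z"][uv[:,1],uv[:,0]];o,r=ray(t,uv);P=(o+r*z[:,None])*1000
a=np.radians(-96.5);ex=np.array([np.cos(a),np.sin(a)]);ey=np.array([-ex[1],ex[0]])
O=np.array([486.3,-339.6]); L=np.c_[(P[:,:2]-O)@ex,(P[:,:2]-O)@ey,P[:,2]]
k=(abs(L[:,1])<14)&(L[:,0]>-38)&(L[:,0]<-4)&(abs(L[:,2]-34+.7*L[:,0])<12)
A=np.c_[L[k,:2],np.ones(k.sum())]
for _ in range(3):
    c=np.linalg.lstsq(A,L[k,2],rcond=None)[0]; print(c,np.std(A@c-L[k,2]),"end x",(34-c[2])/c[0]); 
    kk=abs(A@c-L[k,2])<3; idx=np.where(k)[0][kk]; k[:]=0;k[idx]=1;A=np.c_[L[k,:2],np.ones(k.sum())]
# residual height above floor, by lateral position, rows x -35..-8
h=L[:,2]-(34-np.tan(np.radians(35))*(L[:,0]-(34-c[2])/c[0]))
for x in range(-45,16,5):
    m=(abs(L[:,0]-x)<2.5)&(abs(L[:,1])<32); q=L[m];i=np.argsort(q[:,1]); print(x,[(int(round(v)),int(round(w))) for v,w in zip(q[i,1],h[m][i])][::2])
E
```

```text
[-6.76328568e-01 -2.08439165e-02  3.89333809e+01] 1.3469458047179659 end x 7.294355353749921
[-6.82007608e-01 -1.33517580e-02  3.88145330e+01] 1.216227744854014 end x 7.059353772135471
[-6.82007608e-01 -1.33517580e-02  3.88145330e+01] 1.216227744854014 end x 7.059353772135471
-45 [(-30, -60), (-25, -60), (-22, -57), (-19, -61), (-17, -60), (-14, -57), (-11, -61), (-9, -59), (-6, -60), (-3, -61), (-1, -57), (2, -63), (5, -60), (10, -59), (13, -62), (15, -56), (19, -63), (21, -58), (24, -61), (27, -62), (30, -62)]
-40 [(-31, 0), (-30, -58), (-28, -5), (-27, -53), (-26, -1), (-24, -53), (-23, -4), (-21, -58), (-20, -1), (-18, -55), (-18, 0), (-16, -57), (-15, -1), (-14, -56), (-13, -1), (-11, -55), (-11, 0), (-8, -53), (-5, -60), (-5, -57), (-3, -54), (0, 1), (0, -56), (3, -57), (3, -56), (5, -5), (6, -58), (8, -59), (10, -3), (11, -57), (13, -7), (14, -54), (16, -3), (17, -60), (18, -3), (20, -57), (21, -7), (22, -57), (24, -56), (26, -3), (27, -54), (29, -5), (30, -58)]
-35 [(-32, -50), (-31, 7), (-29, -54), (-28, 8), (-27, -45), (-24, -45), (-23, 0), (-21, -51), (-20, -1), (-18, -54)
[... 1932 characters left out ...]
6), (-14, 12), (-14, -2), (-9, 6), (-4, 6), (0, 1), (2, -2), (4, 7), (7, 7), (7, -1), (10, 1), (12, 10), (17, 9), (22, 8)]
10 [(-31, -5), (-31, -16), (-27, 10), (-24, 10), (-22, 9), (-19, 13), (-16, 11), (-11, 3), (-8, 6), (-6, 6), (-3, 7), (-1, 13), (0, 2), (2, 10), (7, 11), (9, 16), (12, 17), (15, 12), (17, 16), (20, 8), (23, 8), (30, -21)]
15 [(-31, -3), (-28, -2), (-24, 121), (-22, 122), (-21, 13), (-19, 16), (-18, 121), (-16, 15), (-14, 15), (-13, 121), (-11, 125), (-11, 10), (-8, 124), (-8, 14), (-6, 124), (-5, 10), (-4, 124), (-3, 9), (-1, 123), (0, 12), (2, 117), (3, 123), (5, 15), (6, 116), (8, 120), (10, 122), (13, 14), (13, 120), (16, 120), (18, 120), (18, 15), (23, 3), (30, -17)]
```

```bash
python3 - <<'E'
# rotations: target tool frames and required incremental turns from start
import numpy as np
from scipy.spatial.transform import Rotation as R
from station import sense
def frame(yaw_deg,kind):
    c,s=np.cos(np.radians(yaw_deg)),np.sin(np.radians(yaw_deg)); x=np.array([c,s,0]);y=np.array([-s,c,0]);z=np.array([0,0,1.])
    if kind=="rack": tz=np.sin(np.radians(25))*x-np.cos(np.radians(25))*z; ty=-y
    else: tz=.5*x-np.sqrt(.75)*z; ty=y   # plate y=-bed y ; tool y=-plate y
    return R.from_matrix(np.c_[np.cross(ty,tz),ty,tz])
A=R.from_quat(sense()["tool_rot"]);B=frame(23.1,"rack");C=frame(-96.5,"reader")
for n,a,b in (("start-rack",A,B),("rack-reader",B,C)):
    v=np.degrees((b*a.inv()).as_rotvec()); print(n,v,np.linalg.norm(v))
V=np.degrees((frame(23.1,"rack")*R.from_euler('z',-137,degrees=True).inv()*A.inv()).as_rotvec());print(V)
E
```

```text
start-rack [  32.08004669    1.02142029 -135.25869661] 139.0147031871537
rack-reader [-46.06671084  34.33706802  55.51915868] 79.89714055152962
[ -8.99954419 -25.82814329  83.61768351]
```

```bash
python3 - <<'E'
from h import *
t=np.load("top0.npz");s=np.load("side0.npz")
print(onz(t,[(322.4,181.4),(320,210.4),(368,215)],.01)*1000)
# predicted reader features with both origin guesses, drawn in both views
a=np.radians(-96.5);ex=np.array([np.cos(a),np.sin(a),0]);ey=np.array([-ex[1],ex[0],0])
ims=[]
for d,b in((s,(265,225,345,345)),(t,(310,165,390,225))):
  for O in ((.4863,-.3396,0),(.4845,-.3465,0)):
    im=cv2.resize(d["image"],None,fx=4,fy=4,interpolation=cv2.INTER_CUBIC)
    F=lambda L:(proj(d,[np.array(O)+p[0]*ex/1000+p[1]*ey/1000+np.array([0,0,p[2]/1000]) for p in L])*4+2).astype(int)
    c,sn=np.cos(np.radians(35)),np.sin(np.radians(35)); B=lambda x,y,z:(x*c+z*sn,y,34-x*sn+z*c)
    cv2.polylines(im,[F([(-50,-40,10),(82,-40,10),(82,40,10),(-50,40,10)])],True,(0,0,255),1)
    cv2.polylines(im,[F([B(0,-21,0),B(0,21,0),B(-36,21,0),B(-36,-21,0)])],True,(0,160,0),1)
    x0,y0,x1,y1=b; ims.append(cv2.resize(im[y0*4:y1*4,x0*4:x1*4],(400,300) if d is t else (400,300)))
cv2.imwrite("pics/ov.png",np.vstack([np.hstack(ims[:2]),np.hstack(ims[2:])]))
E
```

```text
[[ 528.07154486 -294.94978919   10.        ]
 [ 449.85137652 -285.78615306   10.        ]
 [ 435.16597466 -416.29952396   10.        ]]
```

View pics/ov.png

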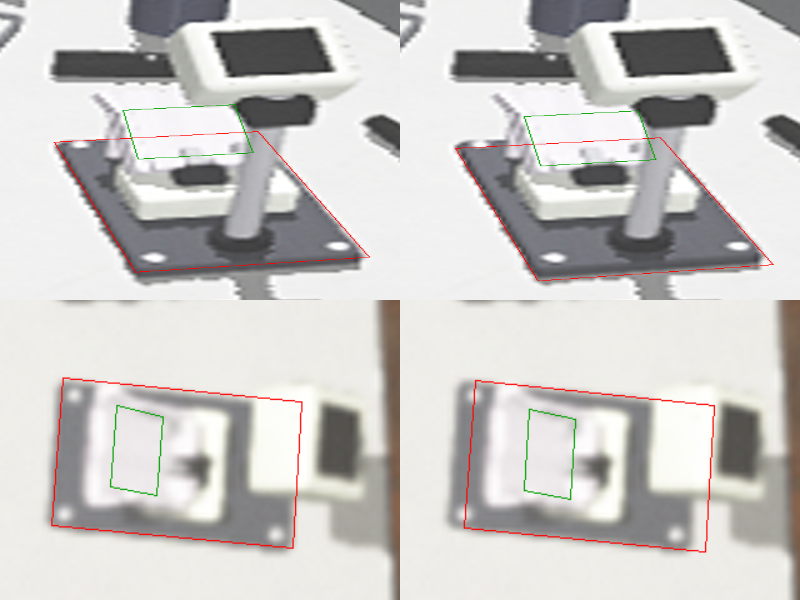

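The feet match in both views. From the top depth, the bed's foot of stop is at about (485,-346,34) mm and the notched plate's top centre at (507,7,132) mm. I'll make the first transit now.

```bash
python3 -m crank '[{"dp":[0.3,-0.9,0.1],"angular":[1.6,0.05,-6.76]},{"dp":[0.3,-0.9,0.1],"angular":[1.6,0.05,-6.76]},{"dp":[0.3,-0.9,0.1],"angular":[1.6,0.05,-6.76]},{"dp":[0.3,-0.9,0.1],"angular":[1.6,0.05,-6.76]},{"dp":[0.3,-0.9,0.1],"angular":[1.6,0.05,-6.76]},{"dp":[0.3,-0.9,0.1],"angular":[1.6,0.05,-6.76]},{"dp":[0.3,-0.9,0.1],"angular":[1.6,0.05,-6.76]},{"dp":[0.3,-0.9,0.1],"angular":[1.6,0.05,-6.76]},{"dp":[0.3,-0.9,0.1],"angular":[1.6,0.05,-6.76]},{"dp":[0.3,-0.9,0.1],"angular":[1.6,0.05,-6.76]},{"dp":[0.3,-0.9,0.1],"angular":[1.6,0.05,-6.76]},{"dp":[0.3,-0.9,0.1],"angular":[1.6,0.05,-6.76]},{"dp":[0.3,-0.9,0.1],"angular":[1.6,0.05,-6.76]},{"dp":[0.3,-0.9,0.1],"angular":[1.6,0.05,-6.76]},{"dp":[0.3,-0.9,0.1],"angular":[1.6,0.05,-6.76]},{"dp":[0.3,-0.9,0.1],"angular":[1.6,0.05,-6.76]},{"dp":[0.3,-0.9,0.1],"angular":[1.6,0.05,-6.76]},{"dp":[0.3,-0.9,0.1],"angular":[1.6,0.05,-6.76]},{"dp":[0.3,-0.9,0.1],"angular":[1.6,0.05,-6.76]},{"dp":[0.3,-0.9,0.1],"angular":[1.6,0.05,-6.76]}]' 0 30
cat > g.py <<'E'
import numpy as np,sys
from scipy.spatial.transform import Rotation as R
from station import sense
def frame(yaw_deg,kind):
    c,s=np.cos(np.radians(yaw_deg)),np.sin(np.radians(yaw_deg)); x=np.array([c,s,0]);y=np.array([-s,c,0]);z=np.array([0,0,1.])
    if kind=="rack": tz=np.sin(np.radians(25))*x-np.cos(np.radians(25))*z; ty=-y
    else: tz=.5*x-np.sqrt(.75)*z; ty=y
    return R.from_matrix(np.c_[np.cross(ty,tz),ty,tz])
def togo(p,r):
    s=sense(); print("t",s["t"],"tcp",(s["tcp_pos"]*1000).round(1),"q",s["q"].round(2),"F",s["force"].round(1),"gap",round(s["finger_gap"],3),"grip",round(s["gripper_force"],1))
    print("togo units",((np.array(p)/1000-s["tcp_pos"])/.03).round(2),"deg",np.degrees((r*R.from_quat(s["tool_rot"]).inv()).as_rotvec()).round(2))
RACK=frame(23.1,"rack");READ=frame(-96.5,"reader")
E
python3 -c "
from g import *
togo([508,7.5,220],RACK)"
```

```text
t: 2.1
tcp_pos: [0.3828, 0.05, 0.3083]
tool_rot: [0.957, 0.193, 0.212, -0.042]
force: [0.4, 0.5, 1.1]
finger_gap: 1.001
gripper_force: 0.0
t 2.1 tcp [382.8  50.  308.3] q [-0.4  -0.04  2.16  0.45  0.77  0.49] F [0.4 0.5 1.1] gap 1.001 grip 0.0
togo units [ 4.17 -1.42 -2.94] deg [ 0.07 -0.04  0.28]
```

```bash
python3 -m crank '[{"dp":[0.83,-0.28,-0.59],"angular":[0,0,0]},{"dp":[0.83,-0.28,-0.59],"angular":[0,0,0]},{"dp":[0.83,-0.28,-0.59],"angular":[0,0,0]},{"dp":[0.84,-0.29,-0.59],"angular":[0,0,0]},{"dp":[0.84,-0.29,-0.58],"angular":[0,0,0.28]},{"dp":[0,0,-0.65],"angular":[0,0,0]},{"dp":[0,0,-0.65],"angular":[0,0,0]},{"dp":[0,0,0],"angular":[0,0,0]}]' 0
python3 - <<'E'
from g import *
togo([508,7.5,116.2],RACK)
from station import vision
import cv2
d=[vision.snapshot(n)["image"] for n in("side","top")]
c=[cv2.resize(x,(400,400),interpolation=cv2.INTER_CUBIC) for x in(d[0][100:240,190:330],d[1][130:250,150:270])]
cv2.imwrite("pics/a1.png",cv2.hconcat(c))
E
```

```text
t: 2.9
tcp_pos: [0.5065, 0.009, 0.1786]
tool_rot: [0.957, 0.198, 0.209, -0.044]
force: [0.1, 0.1, -0.1]
finger_gap: 0.998
gripper_force: 0.0
t 2.9 tcp [506.5   9.  178.6] q [-0.37  0.41  2.07  0.74  0.45  0.15] F [ 0.1  0.1 -0.1] gap 0.998 grip 0.0
togo units [ 0.05 -0.05 -2.08] deg [ 0.   -0.36 -0.28]
```

View pics/a1.png

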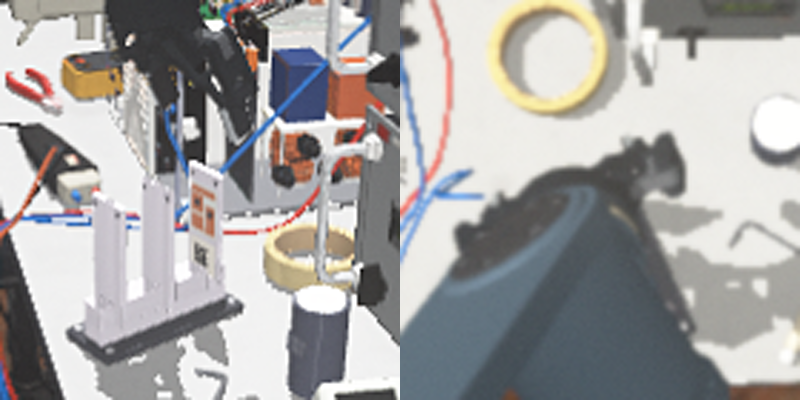

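The picture shows the open fingers above and straddling the labelled plate (its top at about crop (205,165)), with nothing touching. I'll descend and close.

```bash
python3 -m crank '[{"dp":[0.05,-0.05,-0.4],"angular":[0,-0.36,-0.28]},{"dp":[0,0,-0.4],"angular":[0,0,0]},{"dp":[0,0,-0.4],"angular":[0,0,0]},{"dp":[0,0,-0.4],"angular":[0,0,0]},{"dp":[0,0,-0.4],"angular":[0,0,0]},{"dp":[0,0,-0.08],"angular":[0,0,0]},{"dp":[0,0,0],"angular":[0,0,0]}]' 0
python3 -c "
from g import *
togo([508,7.5,116.2],RACK)"
```

```text
t: 3.7
tcp_pos: [0.51, 0.007, 0.1194]
tool_rot: [0.956, 0.196, 0.215, -0.041]
force: [0.3, 0.1, 0.5]
finger_gap: 1.005
gripper_force: 0.0
t 3.7 tcp [510.    7.  119.4] q [-0.38  0.56  2.12  1.15  0.33 -0.29] F [0.3 0.1 0.5] gap 1.005 grip 0.0
togo units [-0.07  0.02 -0.11] deg [ 0.15  0.41 -0.01]
```

```bash
python3 -m crank '[{"dp":[-0.05,0.02,-0.1],"angular":[0,0.3,0]},{"dp":[0,0,0],"angular":[0,0,0]}]' 0
python3 -c "
from g import *
togo([508,7.5,116.2],RACK)"
python3 -m crank '[{"dp":[0,0,0],"angular":[0,0,0]},{"dp":[0,0,0],"angular":[0,0,0]},{"dp":[0,0,0],"angular":[0,0,0]},{"dp":[0,0,0],"angular":[0,0,0]},{"dp":[0,0,0],"angular":[0,0,0]},{"dp":[0,0,0],"angular":[0,0,0]},{"dp":[0,0,0],"angular":[0,0,0]},{"dp":[0,0,0],"angular":[0,0,0]},{"dp":[0,0,0],"angular":[0,0,0]},{"dp":[0,0,0],"angular":[0,0,0]}]' 1 40
python3 -c "
from g import *
togo([508,7.5,116.2],RACK)"
```

```text
t: 3.9
tcp_pos: [0.5082, 0.0077, 0.1163]
tool_rot: [0.956, 0.196, 0.213, -0.042]
force: [0.1, -1.5, -0.2]
finger_gap: 0.998
gripper_force: 0.0
t 3.9 tcp [508.2   7.7 116.3] q [-0.38  0.56  2.12  1.16  0.33 -0.3 ] F [ 0.1 -1.5 -0.2] gap 0.998 grip 0.0
togo units [-0.01 -0.01 -0.  ] deg [ 0.17  0.1  -0.04]
t: 4.9
tcp_pos: [0.5083, 0.0076, 0.1159]
tool_rot: [0.956, 0.196, 0.212, -0.042]
force: [-0.0, -0.1, 5.6]
finger_gap: 0.458
gripper_force: 40.0
t 4.9 tcp [508.3   7.6 115.9] q [-0.38  0.56  2.12  1.16  0.33 -0.3 ] F [-0.  -0.1  5.6] gap 0.458 grip 40.0
togo units [-0.01 -0.    0.01] deg [ 0.15  0.07 -0.01]
```

```bash
python3 -m crank '[{"dp":[0,0,0.2],"angular":[0,0,0]},{"dp":[0,0,0.4],"angular":[0,0,0]},{"dp":[0,0,0.6],"angular":[0,0,0]},{"dp":[0,0,0.7],"angular":[0,0,0]},{"dp":[0,0,0.7],"angular":[0,0,0]},{"dp":[0,0,0.7],"angular":[0,0,0]},{"dp":[0,0,0.7],"angular":[0,0,0]},{"dp":[0,0,0.3],"angular":[0,0,0]},{"dp":[0,0,0],"angular":[0,0,0]}]'
python3 -c "
from g import *
togo([500,-190,210],READ)"
```

```text
t: 5.8
tcp_pos: [0.5084, 0.0075, 0.2455]
tool_rot: [0.956, 0.196, 0.213, -0.041]
force: [0.1, -0.7, -0.8]
finger_gap: 0.458
gripper_force: 40.3
t 5.8 tcp [508.4   7.5 245.5] q [-0.38  0.28  2.    0.54  0.61  0.38] F [ 0.1 -0.7 -0.8] gap 0.458 grip 40.3
togo units [-0.28 -6.58 -1.18] deg [-45.98  34.54  55.35]
```

```bash
python3 -m crank '[{"dp":[-0.01,-0.33,-0.06],"angular":[-2.3,1.73,2.77]},{"dp":[-0.01,-0.33,-0.06],"angular":[-2.3,1.73,2.77]},{"dp":[-0.01,-0.33,-0.06],"angular":[-2.3,1.73,2.77]},{"dp":[-0.01,-0.33,-0.06],"angular":[-2.3,1.73,2.77]},{"dp":[-0.01,-0.33,-0.06],"angular":[-2.3,1.73,2.77]},{"dp":[-0.01,-0.33,-0.06],"angular":[-2.3,1.73,2.77]},{"dp":[-0.01,-0.33,-0.06],"angular":[-2.3,1.73,2.77]},{"dp":[-0.01,-0.33,-0.06],"angular":[-2.3,1.73,2.77]},{"dp":[-0.01,-0.33,-0.06],"angular":[-2.3,1.73,2.77]},{"dp":[-0.01,-0.33,-0.06],"angular":[-2.3,1.73,2.77]},{"dp":[-0.01,-0.33,-0.06],"angular":[-2.3,1.73,2.77]},{"dp":[-0.01,-0.33,-0.06],"angular":[-2.3,1.73,2.77]},{"dp":[-0.01,-0.33,-0.06],"angular":[-2.3,1.73,2.77]},{"dp":[-0.01,-0.33,-0.06],"angular":[-2.3,1.73,2.77]},{"dp":[-0.01,-0.33,-0.06],"angular":[-2.3,1.73,2.77]},{"dp":[-0.01,-0.33,-0.06],"angular":[-2.3,1.73,2.77]},{"dp":[-0.01,-0.33,-0.06],"angular":[-2.3,1.73,2.77]},{"dp":[-0.01,-0.33,-0.06],"angular":[-2.3,1.73,2.77]},{"dp":[-0.01,-0.33,-0.06],"angular":[-2.3,1.73,2.77]},{"dp":[-0.01,-0.33,-0.06],"angular":[-2.3,1.73,2.77]}]'
python3 -c "
from g import *
togo([500.1,-215.5,140.6],READ)"
```

```text
t: 7.8
tcp_pos: [0.5012, -0.1901, 0.2064]
tool_rot: [0.719, 0.644, -0.196, 0.171]
force: [0.2, -0.1, -0.8]
finger_gap: 0.454
gripper_force: 40.4
t 7.8 tcp [ 501.2 -190.1  206.4] q [-0.31  0.5   1.77 -0.69  0.89  0.25] F [ 0.2 -0.1 -0.8] gap 0.454 grip 40.4
togo units [-0.04 -0.85 -2.19] deg [ 0.05 -0.38 -0.09]
```

```bash
python3 -m crank '[{"dp":[-0.01,-0.17,-0.44],"angular":[0,-0.08,0]},{"dp":[-0.01,-0.17,-0.44],"angular":[0,-0.08,0]},{"dp":[-0.01,-0.17,-0.44],"angular":[0,-0.08,0]},{"dp":[-0.01,-0.17,-0.44],"angular":[0,-0.08,0]},{"dp":[0,-0.17,-0.43],"angular":[0,-0.08,0]},{"dp":[0,0,0],"angular":[0,0,0]},{"dp":[0,0,0],"angular":[0,0,0]}]'
python3 - <<'E'
from g import *
togo([500.1,-215.5,140.6],READ)
from station import vision
from h import *
import cv2
D={n:vision.snapshot(n) for n in("side","top")}
for n in D: np.savez(n+"1.npz",**D[n])
d=[D[n]["image"] for n in("side","top")]
c=[cv2.resize(x,(400,400),interpolation=cv2.INTER_CUBIC) for x in(d[0][215:345,235:365],d[1][140:240,290:390])]
cv2.imwrite("pics/a2.png",cv2.hconcat(c))
t=D["top"];uv=np.mgrid[140:240,280:390].reshape(2,-1)[::-1].T
z=t["range_z"][uv[:,1],uv[:,0]];o,r=ray(t,uv);P=(o+r*z[:,None])*1000;P=P[z>0]
a=np.radians(-96.5);c,s=np.cos(np.radians(35)),np.sin(np.radians(35))
ex=np.array([np.cos(a),np.sin(a),0]);by=np.array([-ex[1],ex[0],0]);bx=c*ex-[0,0,s];bz=s*ex+[0,0,c]
L=(P-[485.2,-346.5,34])@np.c_[bx,by,bz]
for x in range(-120,-58,5):
    m=(abs(L[:,0]-x)<2.5)&(abs(L[:,1])<32)&(L[:,2]>4)&(L[:,2]<30); q=L[m];i=np.argsort(q[:,1]); print(x,[(int(round(v)),int(round(w))) for v,w in q[i,1:]])
E
```

```text
t: 8.5
tcp_pos: [0.5007, -0.2161, 0.1425]
tool_rot: [0.721, 0.642, -0.192, 0.174]
force: [-0.3, -0.3, -0.5]
finger_gap: 0.458
gripper_force: 40.4
t 8.5 tcp [ 500.7 -216.1  142.5] q [-0.36  0.61  1.81 -0.8   0.74  0.36] F [-0.3 -0.3 -0.5] gap 0.458 grip 40.4
togo units [-0.02  0.02 -0.06] deg [0.1  0.25 0.08]
-120 [(-19, 16), (-17, 16), (-16, 15), (-14, 17), (-12, 15), (-12, 17), (-10, 16), (-9, 15), (-7, 16), (-5, 19), (-2, 16), (0, 14), (0, 15), (2, 16), (5, 16), (5, 17), (7, 16), (8, 17), (10, 16), (12, 15), (12, 17), (14, 16), (17, 15), (17, 16)]
-115 [(-21, 16), (-19, 15), (-18, 16), (-16, 16), (-16, 17), (-14, 15), (-11, 17), (-11, 17), (-9, 19), (-9, 15), (-7, 17), (-6, 16), (-4, 18), (-4, 15), (-2, 17), (-2, 15), (1, 16), (1, 15), (3, 14), (4, 16), (6, 18), (8, 16), (11, 16), (13, 17), (13, 18), (15, 14), (16, 16), (18, 15), (18, 18)]
-110 [(-20, 11), (-20, 13), (-18, 16), (-18, 18), (-15, 18), (-13, 16), (-13, 18), (-11, 17), (-8, 18), (-3, 17), (-1, 15), (2, 16), (2, 17), (4, 16), (7, 15), (7, 17), (9, 17), (9, 17), (12, 17), (12, 13), (14, 16), (16, 16), (17, 15), (19, 16)]
[... 675 characters left out ...]
17), (13, 15), (14, 15), (16, 17), (19, 17)]
-90 [(-20, 14), (-20, 15), (-18, 16), (-17, 17), (-15, 16), (-15, 18), (-13, 16), (-10, 16), (-10, 17), (-8, 19), (-5, 16), (-3, 15), (-3, 15), (0, 14), (0, 16), (2, 16), (5, 16), (7, 15), (9, 17), (12, 18), (14, 16), (17, 16), (19, 16)]
-85 [(-20, 16), (-19, 17), (-17, 15), (-14, 15), (-12, 15), (-12, 17), (-9, 16), (-9, 18), (-7, 16), (-4, 16), (-2, 15), (0, 17), (3, 15), (3, 16), (5, 16), (6, 16), (7, 17), (8, 17)]
-80 [(-19, 16), (-16, 16), (-14, 16), (-13, 17), (-12, 17), (-8, 16), (-6, 15), (-6, 17), (-4, 15), (-4, 16), (-2, 16), (-1, 16), (1, 16), (1, 16), (4, 17), (6, 18), (9, 14)]
-75 [(-18, 16), (-16, 16), (-11, 15)]
-70 []
-65 []
-60 []
```

View pics/a2.png

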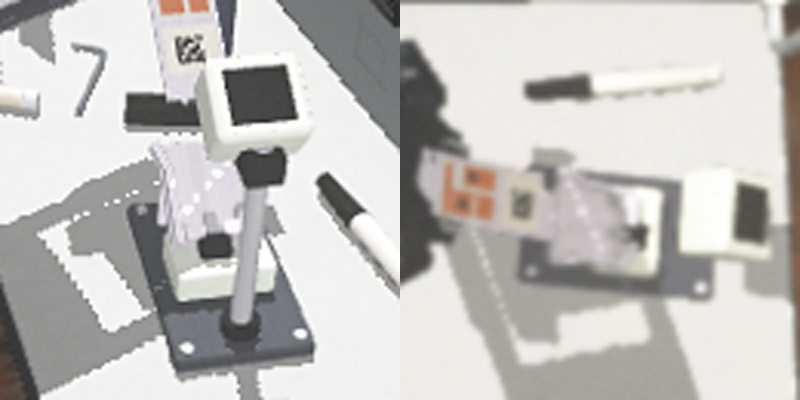

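The plate is gripped label up and parallel to the bed. It is laterally centred on the bed walls, about 0.1 mm off in the same view, and its notched end is at bed x ≈ -76. I'll enter the channel now.

```bash
python3 -m crank '[{"dp":[-0.013,-0.117,-0.123],"angular":[0,0,0]},{"dp":[-0.013,-0.117,-0.123],"angular":[0,0,0]},{"dp":[-0.013,-0.117,-0.123],"angular":[0,0,0]},{"dp":[-0.013,-0.117,-0.123],"angular":[0,0,0]},{"dp":[-0.013,-0.117,-0.123],"angular":[0,0,0]},{"dp":[-0.013,-0.117,-0.123],"angular":[0,0,0]},{"dp":[-0.013,-0.117,-0.123],"angular":[0,0,0]},{"dp":[-0.013,-0.117,-0.123],"angular":[0,0,0]},{"dp":[0,0,0],"angular":[0,0,0]},{"dp":[0,0,0],"angular":[0,0,0]}]'
cat >> g.py <<'E'
def bed():
    a=np.radians(-96.5);c,s=np.cos(np.radians(35)),np.sin(np.radians(35))
    ex=np.array([np.cos(a),np.sin(a),0]);by=np.array([-ex[1],ex[0],0]);M=np.c_[c*ex-[0,0,s],by,s*ex+[0,0,c]]
    S=sense();print("bed-frame to home mm",((np.array([493.8,-270.8,89.4])-S["tcp_pos"]*1000)@M).round(1),"F bed",(S["force"]@M).round(1),"T bed",(S["ft_torque"]@M).round(2))
E
python3 -c "
from g import *
togo([493.8,-270.8,89.4],READ);bed()"
```

```text
t: 9.6
tcp_pos: [0.4977, -0.2441, 0.1133]
tool_rot: [0.721, 0.642, -0.192, 0.175]
force: [-0.3, 0.6, -1.3]
finger_gap: 0.457
gripper_force: 40.4
t 9.6 tcp [ 497.7 -244.1  113.3] q [-0.42  0.67  1.82 -0.87  0.68  0.4 ] F [-0.3  0.6 -1.3] gap 0.457 grip 40.4
togo units [-0.13 -0.89 -0.8 ] deg [0.11 0.29 0.07]
bed-frame to home mm [35.9 -0.8 -4.1] F bed [ 0.2 -0.3 -1.4] T bed [-0.05  0.29  0.05]
```

```bash
python3 -m crank '[{"dp":[-0.007,-0.058,-0.061],"angular":[0,0,0]},{"dp":[-0.007,-0.058,-0.061],"angular":[0,0,0]},{"dp":[-0.007,-0.058,-0.061],"angular":[0,0,0]},{"dp":[-0.007,-0.058,-0.061],"angular":[0,0,0]},{"dp":[-0.007,-0.058,-0.061],"angular":[0,0,0]},{"dp":[-0.007,-0.058,-0.061],"angular":[0,0,0]},{"dp":[0,0,0],"angular":[0,0,0]}]'
python3 -c "
from g import *
bed()"
```

```text
t: 10.3
tcp_pos: [0.4963, -0.2546, 0.1022]
tool_rot: [0.721, 0.642, -0.192, 0.174]
force: [0.5, 1.0, -0.4]
finger_gap: 0.456
gripper_force: 40.4
bed-frame to home mm [20.7 -0.6 -1.1] F bed [-0.6  0.4 -0.9] T bed [ 0.05  0.28 -0.01]
```

Free so far. I'll advance 10 mm more, up to near the key and plunger.

```bash
python3 -m crank '[{"dp":[-0.008,-0.068,-0.048],"angular":[0,0,0]},{"dp":[-0.008,-0.068,-0.048],"angular":[0,0,0]},{"dp":[-0.008,-0.068,-0.048],"angular":[0,0,0]},{"dp":[-0.008,-0.068,-0.048],"angular":[0,0,0]},{"dp":[0,0,0],"angular":[0,0,0]}]'
python3 -c "
from g import *
bed()"
python3 -m crank '[{"dp":[-0.008,-0.068,-0.048],"angular":[0,0,0]},{"dp":[-0.008,-0.068,-0.048],"angular":[0,0,0]},{"dp":[0,0,0],"angular":[0,0,0]}]'
python3 -c "
from g import *
bed()"
```

```text
t: 10.8
tcp_pos: [0.4954, -0.2628, 0.0965]
tool_rot: [0.721, 0.642, -0.192, 0.175]
force: [0.3, 0.0, 0.3]
finger_gap: 0.461
gripper_force: 40.4
bed-frame to home mm [10.7 -0.7 -1.2] F bed [-0.2  0.3  0.2] T bed [ 0.03  0.32 -0.  ]
t: 11.1
tcp_pos: [0.495, -0.2666, 0.0938]
tool_rot: [0.721, 0.642, -0.192, 0.175]
force: [0.9, 2.4, 1.2]
finger_gap: 0.456
gripper_force: 40.7
bed-frame to home mm [ 6.1 -0.7 -1.1] F bed [-2.7  0.6 -0.5] T bed [0.02 0.51 0.  ]
```

The plunger is engaged (-2.7 N). I'll continue gently.

```bash
python3 -m crank '[{"dp":[-0.003,-0.041,-0.029],"angular":[0,0,0]},{"dp":[-0.003,-0.041,-0.029],"angular":[0,0,0]},{"dp":[0,0,0],"angular":[0,0,0]}]'
python3 -c "
from g import *
bed()"
python3 -m crank '[{"dp":[-0.003,-0.027,-0.019],"angular":[0,0,0]},{"dp":[-0.003,-0.027,-0.019],"angular":[0,0,0]},{"dp":[0,0,0],"angular":[0,0,0]}]'
python3 -c "
from g import *
bed()"
```

```text
t: 11.4
tcp_pos: [0.4948, -0.2691, 0.0921]
tool_rot: [0.721, 0.642, -0.192, 0.175]
force: [0.3, 3.4, 1.9]
finger_gap: 0.463
gripper_force: 40.7
bed-frame to home mm [ 3.1 -0.8 -1.1] F bed [-3.9 -0.1 -0.4] T bed [-0.01  0.54 -0.07]
t: 11.7
tcp_pos: [0.4948, -0.2701, 0.0912]
tool_rot: [0.721, 0.642, -0.192, 0.175]
force: [-0.4, 7.0, 4.2]
finger_gap: 0.456
gripper_force: 41.2
bed-frame to home mm [ 1.7 -0.9 -1. ] F bed [-8.1 -1.2 -0.6] T bed [-0.06  0.71 -0.14]
```

```bash
python3 -m crank '[{"dp":[-0.003,-0.027,-0.019],"angular":[0,0,0]},{"dp":[0,0,0],"angular":[0,0,0]},{"dp":[0,0,0],"angular":[0,0,0]}]'
python3 - <<'E'
from g import *
bed()
from station import vision
from h import *
D={n:vision.snapshot(n) for n in("side","top")}
d=[D[n]["image"] for n in("side","top")]
c=[cv2.resize(x,(400,400),interpolation=cv2.INTER_CUBIC) for x in(d[0][225:345,245:365],d[1][160:230,310:380])]
cv2.imwrite("pics/a3.png",cv2.hconcat(c))
t=D["top"];uv=np.mgrid[140:240,280:390].reshape(2,-1)[::-1].T
z=t["range_z"][uv[:,1],uv[:,0]];o,r=ray(t,uv);P=(o+r*z[:,None])*1000;P=P[z>0]
a=np.radians(-96.5);c,s=np.cos(np.radians(35)),np.sin(np.radians(35))
ex=np.array([np.cos(a),np.sin(a),0]);by=np.array([-ex[1],ex[0],0]);bx=c*ex-[0,0,s];bz=s*ex+[0,0,c]
L=(P-[485.2,-346.5,34])@np.c_[bx,by,bz]
m=(abs(L[:,1]+0.7)<13)&(L[:,2]<30)
for x in range(-112,15,4 ):
    q=L[m&(abs(L[:,0]-x)<2)]; print(x,len(q),np.median(q[:,2]).round(1) if len(q) else '',end=' | ')
E
```

```text
t: 12.0
tcp_pos: [0.4947, -0.2701, 0.091]
tool_rot: [0.721, 0.642, -0.191, 0.175]
force: [0.8, 11.2, 8.7]
finger_gap: 0.461
gripper_force: 41.7
bed-frame to home mm [ 1.5 -0.9 -0.8] F bed [-14.1  -0.5   0.7] T bed [-0.06  1.   -0.3 ]
-112 0  | -108 3 3.6 | -104 9 4.7 | -100 8 4.4 | -96 17 4.8 | -92 11 4.4 | -88 10 4.4 | -84 13 4.4 | -80 11 5.2 | -76 15 5.1 | -72 11 5.7 | -68 13 5.9 | -64 8 5.4 | -60 15 5.0 | -56 11 5.5 | -52 8 5.4 | -48 13 5.2 | -44 10 5.2 | -40 11 4.7 | -36 11 4.9 | -32 12 5.4 | -28 13 5.3 | -24 11 5.7 | -20 7 5.6 | -16 13 5.1 | -12 13 5.6 | -8 1 6.1 | -4 23 6.2 | 0 15 10.1 | 4 14 9.8 | 8 9 12.2 | 12 5 12.7 |
```

View pics/a3.png

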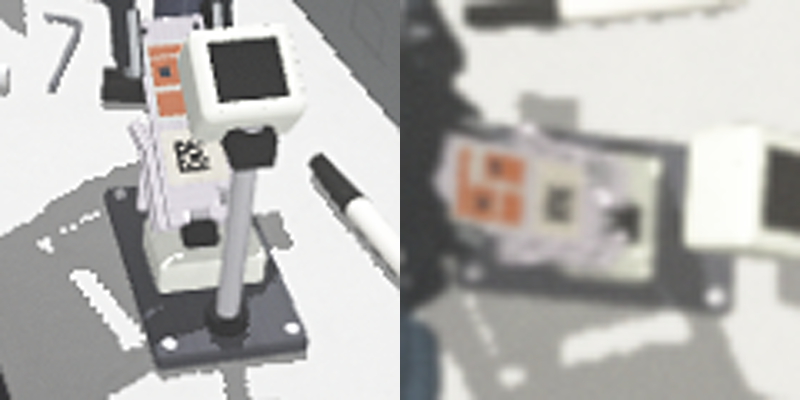

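Home: the plate lies flat (top at about 5 mm) and reaches the stop face, and the force rises rigidly to 14 N. I'll settle, check and hand in.

```bash
python3 -m crank '[{"dp":[0,0,0],"angular":[0,0,0]},{"dp":[0,0,0],"angular":[0,0,0]},{"dp":[0,0,0],"angular":[0,0,0]},{"dp":[0,0,0],"angular":[0,0,0]},{"dp":[0,0,0],"angular":[0,0,0]}]'
python3 -c "
from g import *
bed()
from station import order
print(order.sign_off())"
```

```text
t: 12.6
tcp_pos: [0.4948, -0.2701, 0.091]
tool_rot: [0.721, 0.642, -0.191, 0.175]
force: [0.2, 10.0, 8.4]
finger_gap: 0.459
gripper_force: 41.7
bed-frame to home mm [ 1.5 -0.9 -0.9] F bed [-12.9  -1.    1.2] T bed [-0.02  0.97 -0.3 ]
the job is handed in; nothing more can be done
None
```

I handed the job in at 12.6 s with the notched plate still gripped and held against the end stop at about 13 N, label up; the plunger can't be read directly, so "fully in" is inferred from that push, and the square-cornered plates were not touched or checked again.

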